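Take two column carriers off their keyhole screws and stow them in the sloped tray

ROBOT

A 6-joint arm with a two-finger parallel gripper is mounted at the origin on the work surface. World frame = base frame: x ahead of the robot, y to its left, z up, the work surface at z = 0. Lengths are in m, angles in rad, forces in N, time in s.
With the tool pointing down it reaches from about 0.275 to 0.75 m from the base axis. Payload 10.2 kg.
Tool frame: the origin (TCP) lies midway between the tips of the shut fingers; the grasp point (between the pads) lies 19 mm behind it (env.hold_point_z is the distance from the TCP to the grasp point, in m); x points along the fingers, z is the direction in which the jaws open and shut, and the axes are right-handed (so a half turn about x gives the same grasp; the last joint's range is limited). The gripper opens to 85 mm and grips with 20 to 120 N. Pads are 22 mm wide; open, the fingers measure 114 mm over their backs; the gripper's body (76 mm by 85 mm) begins 54 mm behind the grasp point. The pads swing forward as they close: fully open they stand 13 mm farther back than shut.
Start: joints at [-1.542, 0.313, 1.498, -0, 1.331, -0.223], TCP at [0.131, -0.508, 0.231] pointing down, gripper open.
Joint ranges: [-2.94, 2.94], [-0.97, 2.17], [0.19, 2.56], [-1.23, 4.37], [0.02, 3.11], [-2.88, 2.88]. Speed limits (rad/s): [2.39, 2.39, 3.01, 3.14, 3.14, 3.14].

INTERFACE

Orientations are given as a unit quaternion [x, y, z, w].
In Python, from bench import env, kinematics, monitor, eyes, job gives the robot as it stands. The module is installed in compiled form; this text tells all that it offers. Calls block until the motion is done:
- env.reach(position, orientation): joint-space move of the TCP to a pose.
- env.movel(position, velocity=0.15, frame=None, guard=None): straight line of the TCP; frame=None keeps the orientation; velocity is the mean speed in m/s. With guard (N) it stops when the force on the tool has changed by that much, and returns True; else False.
- env.set_joints(angles): joint-space move.
- env.release() and env.close_gripper(effort=None): open the fingers fully, or close them until they stop; effort is the grip in N (None keeps the last).
- env.hold(seconds).
- kinematics.ik(position, orientation): joint angles nearest the present ones, or None.
- monitor.sense(): the state.
- eyes.grab_frame(name): name is "side" or "top"; returns a dict with "frame" (400x640x3 uint8, red, green, blue), "mtx" (3x3 intrinsics, pixels), "view" (4x4, takes a point from world to camera coordinates). Camera axes: x right, y down, z forward; pixel columns grow to the right and rows downward; lengths in m; the calibration is good to about 2 mm. A picture is of the moment at which its call begins. There is no depth.
A pose or a line that the arm cannot do raises env.MotionError and nothing moves.
- job.hand_in(): hands the job in, once; it reports no verdict.
The state is a dict: "clock": time; "joints": joint angles; "qvel": joint speeds; "joint_efforts": joint torques, N m; "position": TCP position; "ee_rot": TCP orientation; "contact_force": force on the tool from outside, world axes, zero at the start; "ft_torque": the same for the moment, N m; "finger_gap": opening from 0.0 (shut) to 1.0 (fully open).
Only numpy, scipy, OpenCV 4.12 (cv2) and the standard library are available. Lean on these libraries where they do the work, as an engineer would, in place of code of your own. Each camera call takes 0.05 s, during which the arm holds its last target.

TASK

Both chromatography column carriers, blue and orange, hang by keyholes on the side of the column oven. Take each one down without forcing it (lift it until the screw heads meet the wide holes, then draw it straight off) and stow it upright in the lane of its own colour in the sloped tray, slid all the way down under the lip until its foot rests against the back stop. Set the carriers down without dropping them, never tip them over, and leave the bottle, the wrench and the vial rack as they are.

Things in the scene. Friction and masses are not known exactly. Their poses are not given: they have to be found in the camera images.
- blue_mid (a point): Blue column carrier, 0.3 kg, 150 (x) x 56 (y) x 108 mm high: aluminium angle, steel column along x in black clips on its foot, blue grip on top. Point: middle of its length and foot depth, 54 mm above its flat underside. Axes: x along its length, y towards its back plate (flush, 28 mm behind this point), z up. Foot 150 x 56 x 4 mm; its ends stick out 19 mm past everything else.
- blue_grip (a point): Where to pinch the blue carrier's grip: 23 mm towards +y and 38 mm up from its mid point, same axes. The grip is an upright blue slab 56 long (x), 10 thick (y), from 66 to 108 mm above the underside, on top of the back plate; pinch it from above across its thickness. While the carrier hangs, the oven's top is 34 mm below this point, on the +y side.
- blue_hole (a point): Middle between the blue carrier's two keyholes (60 mm apart along x), level with the slot tops, on the back plate's back, same axes. Slot: 7 mm wide, 12 mm long, opening below into an entry hole 18 mm wide and 18 mm high. To free it from the screws raise it 15 to 22 mm (18 is best), then draw it 15 mm or more straight off the panel along its -y.
- blue_stop (a point): Foot of the back stop, middle of the tray's blue lane (left looking down the slope; blue marks at both ends), at floor level. Axes: x down the slope, y to the left looking down it, z square to the floor. Floor at z = 0, 66 mm wide between walls 20 mm high, 265 mm long. A seated carrier has its mid point at x = -75, y = 0, z = 54 mm; either end may go first.
- orange_mid (a point): Orange column carrier, 0.3 kg, 150 (x) x 56 (y) x 108 mm high: aluminium angle, steel column along x in black clips on its foot, orange grip on top. Point: middle of its length and foot depth, 54 mm above its flat underside. Axes: x along its length, y towards its back plate (flush, 28 mm behind this point), z up. Foot 150 x 56 x 4 mm; its ends stick out 19 mm past everything else.
- orange_grip (a point): Where to pinch the orange carrier's grip: 23 mm towards +y and 38 mm up from its mid point, same axes. The grip is an upright orange slab 56 long (x), 10 thick (y), from 66 to 108 mm above the underside, on top of the back plate; pinch it from above across its thickness. While the carrier hangs, the oven's top is 34 mm below this point, on the +y side.
- orange_hole (a point): Middle between the orange carrier's two keyholes (60 mm apart along x), level with the slot tops, on the back plate's back, same axes. Slot: 7 mm wide, 12 mm long, opening below into an entry hole 18 mm wide and 18 mm high. To free it from the screws raise it 15 to 22 mm (18 is best), then draw it 15 mm or more straight off the panel along its -y.
- orange_stop (a point): Foot of the back stop, middle of the tray's orange lane (right looking down the slope; orange marks at both ends), at floor level. Axes: x down the slope, y to the left looking down it, z square to the floor. Floor at z = 0, 66 mm wide between walls 20 mm high, 265 mm long. A seated carrier has its mid point at x = -75, y = 0, z = 54 mm; either end may go first.
- oven: Column oven: white instrument module, fixed, 435 (x) x 345 (y) x 140 mm high; origin: centre of its underside. The carriers hang lengthwise along x on its -y side panel, 172.5 mm from the origin, 82.5 mm either side of the middle (colours swap places), undersides 82 mm above the bench. Solvent bottles in a tray on top reach 345 mm above the bench, 220 mm or more from that panel.
- screws (a point): Middle of the oven's -y side panel at the height of the four shoulder screws (pairs 60 mm apart, at 82.5 mm to either side along x). Shank 5 mm thick and 5.5 mm long; head 11 mm across, 4 mm thick, so a hanging carrier (plate 4 mm thick) has 1.5 mm of play behind the heads. Same axes as the oven.
- tray: Sloped two-lane tray of pale sheet metal, fixed, 260 (x) x 144 mm (y); origin on the bench under its middle, x towards the low end with the stops. Floor slopes 15 degrees. Top of its walls: 110 mm above the bench at the high end, 38 mm at the low end. A carrier does not slide by itself: friction holds it, so it must be slid.
- lip (a point): Middle of the upper edge of the return lip over the tray's back stop, axes as the lanes. The lip, 4 mm thick, reaches 16 mm up the slope from the stop over both lanes, its underside 16.5 mm above the floor, so a carrier has to be laid on the floor farther up, and its foot slid under the lip to reach the stop.
- reagent_mid (a point): Amber bottle with black cap, 52 mm diameter, 100 mm high, standing on the bench; point half-way up. Leave it.
- wrench: Small steel wrench, 130 mm long, lying on the bench; origin on its underside. Leave it.
- vials_mid (a point): Pale rack of small vials, 100 x 60 x 42 mm, on the bench; point at its middle, 20 mm up. Leave it.
Things that resemble listed ones, but are neither listed nor needed, are in the scene too. Leave any brown or yellow look-alike of the part that bears blue_mid alone.

How it is judged:
At the end, for the whole second after the job is handed in: Each carrier stands on the floor of the lane of its own colour (mid point within 10 mm of the lane's middle, 48 to 60 mm above the lane floor), square to it within 0.08 rad, its foot within 5 mm of the back stop, upright, at rest and released (x of blue_mid in the frame of blue_stop above -0.08 m and y of blue_mid in the frame of blue_stop between -0.01 and 0.01 m and z of blue_mid in the frame of blue_stop between 0.048 and 0.06 m and angle between the x axis of blue_mid and the x axis of blue_stop, either way round below 0.08 rad and angle between each of blue_mid, orange_mid's own z axis and vertical below 0.35 rad and angle between the z axis of blue_mid and the z axis of blue_stop, either way round below 0.08 rad and linear speed of each of blue_carrier, orange_carrier below 0.02 m/s and x of orange_mid in the frame of orange_stop above -0.08 m and y of orange_mid in the frame of orange_stop between -0.01 and 0.01 m and z of orange_mid in the frame of orange_stop between 0.048 and 0.06 m and angle between the x axis of orange_mid and the x axis of orange_stop, either way round below 0.08 rad and angle between the z axis of orange_mid and the z axis of orange_stop, either way round below 0.08 rad); the robot touches nothing.
It fails at once if a carrier is forced against the oven or its screws (over 60 N) (contact force between any of blue_carrier, orange_carrier and oven above 60 N).
It fails at once if a carrier is dropped (it falls faster than 0.6 m/s with no finger on it, as after a fall of about 20 mm) ((linear speed of blue_carrier above 0.6 m/s and contact force between blue_carrier and the fingers below 0.1 N) or (linear speed of orange_carrier above 0.6 m/s and contact force between orange_carrier and the fingers below 0.1 N)).
It fails at once if a carrier is tipped over (more than 40 degrees) (angle between any of blue_mid, orange_mid's own z axis and vertical above 0.7 rad).
It fails at once if the bottle, the wrench or the vial rack is moved more than 20 mm (distance of any of reagent_mid, wrench, vials_mid from where it was at the start of the episode above 0.02 m).
It also fails if it takes over 58 s, if anything falls off the work surface, if the arm or the gripper's body presses on something with over 40 N, if the wrist force passes 120 N, or if a joint passes its speed limit or range.

## Working session

There is one attempt and no reset: what is moved stays moved. The work goes in short steps, each a Python script; the robot and the scene stay as the last script left them, time stands still between calls to the robot, and variables do not carry over. Pictures are saved under pics/ and viewed, and the job is handed in when it is done.

```bash
mkdir -p pics
python3 - <<'E'
from bench import env,eyes,monitor
import cv2,numpy as np
for n in("side","top"):
    f=eyes.grab_frame(n);cv2.imwrite(f"pics/{n}0.png",f["frame"][:,:,::-1])
    np.savez(f"cam_{n}.npz",K=f["mtx"],V=f["view"],F=f["frame"]);print(n,f["mtx"].round(1).tolist(),f["view"].round(4).tolist())
s=monitor.sense();print(s["clock"],s["position"],s["ee_rot"],s["finger_gap"],env.hold_point_z)
E
```

```text
side [[371.6, 0.0, 321.0], [0.0, 371.6, 198.5], [0.0, 0.0, 1.0]] [[0.9961, -0.0883, 0.0017, -0.507], [-0.0505, -0.5859, -0.8088, 0.1849], [0.0724, 0.8055, -0.5881, 1.4744], [0.0, 0.0, 0.0, 1.0]]
top [[429.6, 0.0, 325.4], [0.0, 429.6, 193.8], [0.0, 0.0, 1.0]] [[0.0256, -0.9997, 0.0021, 0.0714], [-0.9887, -0.0256, -0.1477, 0.5645], [0.1477, 0.0017, -0.989, 1.4211], [0.0, 0.0, 0.0, 1.0]]
0.1 [ 0.13076034 -0.50822912  0.23079491] [ 0.43357225  0.55907274 -0.43296947  0.55856084] 0.9981499260980796 0.0187
```

View pics/side0.png

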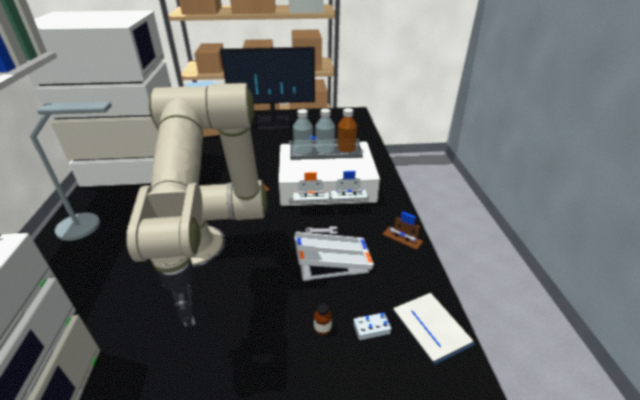

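View pics/top0.png

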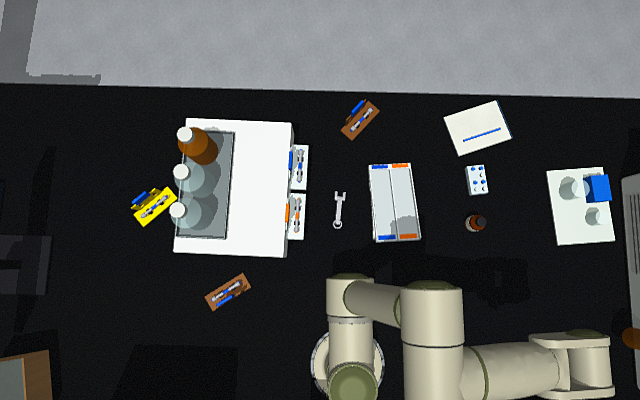

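Run:
```python
import cv2
s=cv2.imread("pics/side0.png");t=cv2.imread("pics/top0.png")
c=lambda im,x0,y0,x1,y1,k:cv2.resize(im[y0:y1,x0:x1],None,fx=k,fy=k,interpolation=cv2.INTER_CUBIC)
cv2.imwrite("pics/c1.png",c(s,270,130,390,220,6.5))
cv2.imwrite("pics/c2.png",c(s,280,215,380,290,8))
cv2.imwrite("pics/c3.png",c(t,270,130,350,250,5))
cv2.imwrite("pics/c4.png",c(t,355,150,435,250,6))
cv2.imwrite("pics/c5.png",c(t,160,100,320,270,3.5))
```

```text
(no output)
```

View pics/c1.png

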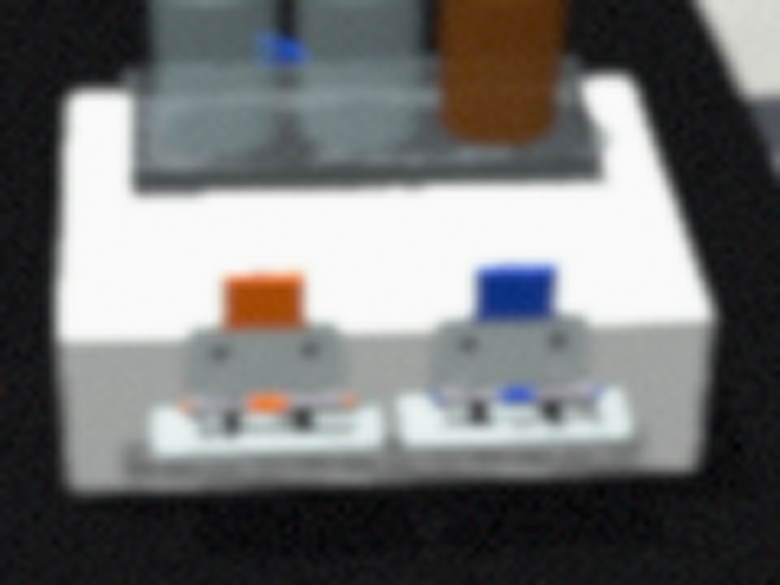

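View pics/c2.png

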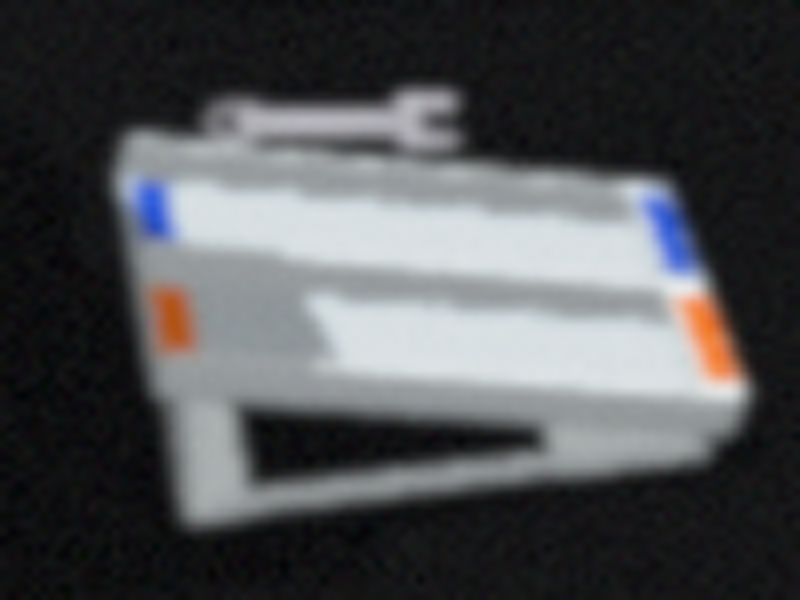

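View pics/c3.png

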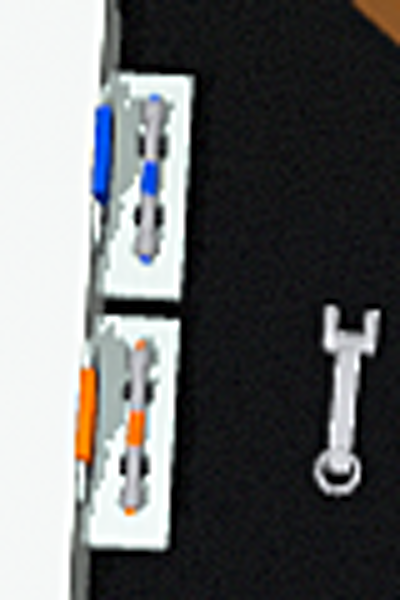

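View pics/c4.png

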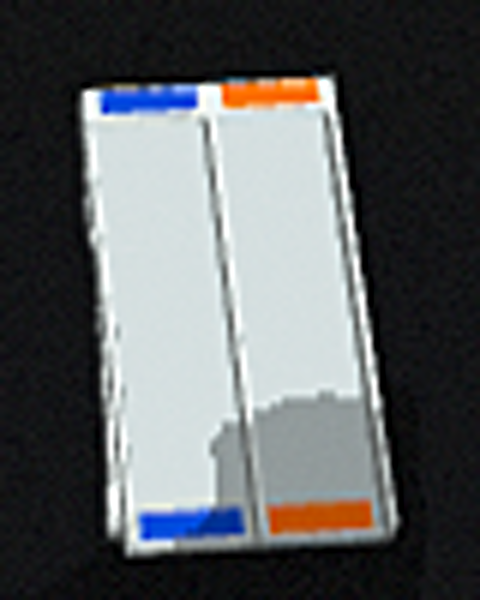

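View pics/c5.png

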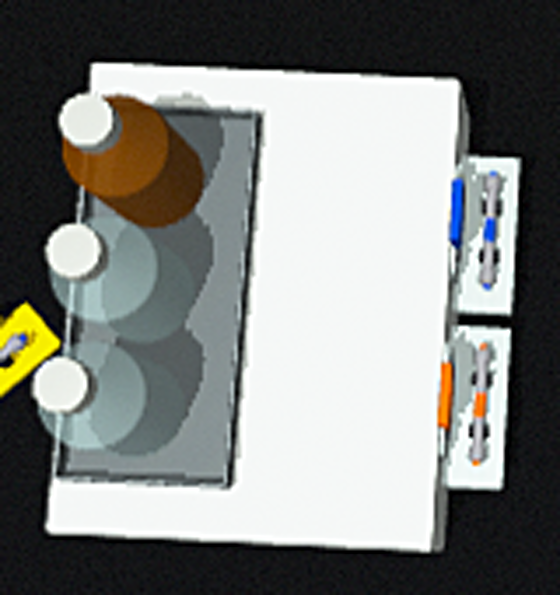

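```bash
cat > h.py <<'E'
import numpy as np,cv2
from scipy.spatial.transform import Rotation as R
from scipy.optimize import least_squares
C={n:np.load(f"cam_{n}.npz") for n in("side","top")}
def proj(n,P):
    c=C[n];P=np.atleast_2d(P);q=P@c["V"][:3,:3].T+c["V"][:3,3];q=q@c["K"].T;return q[:,:2]/q[:,2:]
def back(n,uv,z):
    c=C[n];Rm=c["V"][:3,:3];o=-Rm.T@c["V"][:3,3];d=Rm.T@np.linalg.solve(c["K"],[uv[0],uv[1],1]);return o+d*(z-o[2])/d[2]
def unz(p,off,k): return (np.array(p,float)+.5)/k-.5+np.array(off)
def pose2(p,P): # x,y,yaw
    P=np.atleast_2d(P);c,s=np.cos(p[2]),np.sin(p[2]);return P@np.array([[c,s,0],[-s,c,0],[0,0,1]])+[p[0],p[1],0]
E
cat > fit.py <<'E'
from h import *
print([(-C[n]["V"][:3,:3].T@C[n]["V"][:3,3]).round(3) for n in C])
O=[] # cam, uv, model
m=1e-3
def car(cx): # oven-frame points
    return dict(fl=(cx-75,-228.5),fr=(cx+75,-228.5))
X,Y=217.5,172.5
t5=lambda p:unz(p,(160,100),3.5); t3=lambda p:unz(p,(270,130),5); s1=lambda p:unz(p,(270,130),6.5)
for p,q in [((90,64),(X,Y,140)),((463,80),(X,-Y,140)),((437,551),(-X,-Y,140)),((45,532),(-X,Y,140))]: O.append(("top",t5(p),q))
for p,q in [((195,75),(157.5,-229,86)),((183,300),(7.5,-229,86)),((180,318),(-7.5,-229,86)),((167,550),(-157.5,-229,86))]: O.append(("top",t3(p),q))
for p,q in [((55,338),(-X,-Y,140)),((715,318),(X,-Y,140)),((65,90),(-X,Y,140)),((635,75),(X,Y,140)),((68,493),(-X,-Y,0)),((697,470),(X,-Y,0)),
 ((477,267),(82.5-28,-173,190)),((555,266),(82.5+28,-173,190)),((224,277),(-82.5-28,-173,190)),((303,274),(-82.5+28,-173,190)),
 ((151,458),(-157.5,-229,82)),((382,447),(-7.5,-229,82)),((401,446),(7.5,-229,82)),((635,437),(157.5,-229,82))]: O.append(("side",s1(p),q))
def f(p,sel=("side","top"),full=False):
    r=np.array([(proj(n,pose2(p,np.array(q)*m))[0]-uv)*(1 if n in sel else 0) for n,uv,q in O]);return r if full else r.ravel()
for sel in (("side",),("top",),("side","top")):
    r=least_squares(f,[.3,.4,0],args=(sel,),loss="soft_l1");print(sel,r.x.round(4),r.cost)
np.save("oven.npy",r.x)
for (n,uv,q),e in zip(O,f(r.x,full=True)):print(n,q,e.round(2))
E
python3 fit.py
python3 - <<'E'
import cv2
s=cv2.imread("pics/side0.png");t=cv2.imread("pics/top0.png")
c=lambda im,x0,y0,x1,y1,k:cv2.resize(im[y0:y1,x0:x1],None,fx=k,fy=k,interpolation=cv2.INTER_NEAREST)
cv2.imwrite("pics/d4.png",c(t,362,155,427,250,6))
E
```

```text
[array([ 0.408, -1.124,  1.018]), array([0.346, 0.083, 1.489])]
('side',) [ 0.5677  0.3819 -0.0269] 7.623110823903565
('top',) [ 0.5666  0.379  -0.0193] 1.3988007108836096
('side', 'top') [ 0.5667  0.3795 -0.0209] 9.669577821335512
top (217.5, 172.5, 140) [ 0.31 -0.54]
top (217.5, -172.5, 140) [-0.54 -0.29]
top (-217.5, -172.5, 140) [-1.27  0.1 ]
top (-217.5, 172.5, 140) [-0.06  0.31]
top (157.5, -229, 86) [-0.22  0.62]
top (7.5, -229, 86) [-0.2  -0.31]
top (-7.5, -229, 86) [0.16 0.57]
top (-157.5, -229, 86) [ 0.3  -0.23]
side (-217.5, -172.5, 140) [0.52 0.55]
side (217.5, -172.5, 140) [-0.33  0.03]
side (-217.5, 172.5, 140) [0.67 0.82]
side (217.5, 172.5, 140) [-1.18  0.55]
side (-217.5, -172.5, 0) [0.55 2.71]
side (217.5, -172.5, 0) [-0.44  2.45]
side (54.5, -173, 190) [-0.66 -0.62]
side (110.5, -173, 190) [ 0.47 -0.92]
side (-110.5, -173, 190) [-0.73 -0.83]
side (-54.5, -173, 190) [ 0.4  -0.82]
side (-157.5, -229, 82) [0.48 0.3 ]
side (-7.5, -229, 82) [0.12 0.64]
side (7.5, -229, 82) [0.69 0.66]
side (157.5, -229, 82) [-0.54  0.71]
```

View pics/d4.png

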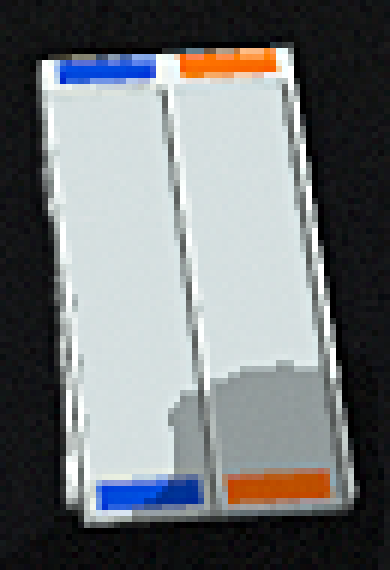

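```bash
cat > edge.py <<'E'
from h import *
from scipy.ndimage import map_coordinates
def edge(n,A,B,num=40,half=4,img=None,trim=0.03):
    """subpixel offset of the strongest edge near projected 3D line A-B; returns signed normal offset px per sample"""
    g=(C[n]["F"] if img is None else img).astype(float).mean(2)
    P=np.array([np.array(A)+(np.array(B)-A)*t for t in np.linspace(trim,1-trim,num)]);uv=proj(n,P)
    d=uv[-1]-uv[0];d/=np.linalg.norm(d);nn=np.array([-d[1],d[0]])
    s=np.arange(-half,half+.01,.25);out=[]
    for p in uv:
        q=p+s[:,None]*nn;v=map_coordinates(g,[q[:,1],q[:,0]],order=1)
        gr=np.abs(np.gradient(v));k=np.argmax(gr);w=gr*(np.abs(s-s[k])<1.5);out.append((w*s).sum()/w.sum())
    return uv,nn,np.array(out)
if __name__=="__main__":
    m=1e-3;X,Y=217.5,172.5;cx=82.5
    L=[("top",(X,-Y,140),(168,-Y,140)),("top",(-X,-Y,140),(-168,-Y,140)),("top",(X,Y,140),(X,-Y,140)),("top",(-X,Y,140),(-X,-Y,140)),
     ("top",(8,-229,86),(157,-229,86)),("top",(-8,-229,86),(-157,-229,86)),
     ("top",(157.5,-229,86),(157.5,-185,86)),("top",(-157.5,-229,86),(-157.5,-185,86)),
     ("side",(-X,-Y,140),(-145,-Y,140)),("side",(X,-Y,140),(145,-Y,140)),("side",(X,Y,140),(X,-Y,140)),("side",(-X,Y,140),(-X,-Y,140)),
     ("side",(-cx-28,-173,190),(-cx+28,-173,190)),("side",(cx-28,-173,190),(cx+28,-173,190)),("side",(-7.5,-229,82),(-157.5,-229,82)),("side",(7.5,-229,82),(157.5,-229,82))]
    def r(p,sel=("side","top"),full=False):
        o=[]
        for n,a,b in L:
            if n not in sel: continue
            _,_,e=edge(n,pose2(p,np.array(a)*m)[0],pose2(p,np.array(b)*m)[0],num=15)
            o.append((np.median(e),e.std()) if full else np.median(e))
        return np.array(o)
    p0=np.load("oven.npy")
    for sel in (("top",),("side",),("side","top")):
        q=least_squares(r,p0,args=(sel,),diff_step=2e-3,loss="soft_l1",f_scale=.3);print(sel,q.x.round(4),q.cost);print(r(q.x,sel,True).round(2).tolist())
    np.save("oven2.npy",q.x)
E
python3 edge.py
```

```text
('top',) [ 0.5672  0.3805 -0.0219] 0.09314240973762684
[[0.0, 0.19], [-0.02, 0.19], [-0.09, 0.14], [0.09, 0.13], [-0.01, 0.13], [-0.03, 0.12], [0.36, 0.09], [-0.28, 0.12]]
('side',) [ 0.5665  0.3774 -0.0254] 0.7791169534609081
[[0.09, 0.18], [-0.15, 0.13], [-0.51, 0.15], [0.43, 0.18], [0.94, 0.22], [0.58, 0.29], [0.71, 1.64], [-0.76, 0.91]]
('side', 'top') [ 0.567   0.3799 -0.0218] 1.0733231566930077
[[0.2, 0.19], [-0.22, 0.19], [-0.16, 0.15], [0.05, 0.13], [-0.21, 0.13], [0.11, 0.13], [0.4, 0.09], [-0.25, 0.14], [0.34, 0.22], [-0.55, 0.14], [-0.45, 0.18], [0.52, 0.14], [1.2, 0.24], [0.88, 0.3], [0.45, 0.95], [-0.4, 0.97]]
```

```bash
cat > tray.py <<'E'
from h import *
from edge import edge
m=1e-3
# hand-read outer wall-top corners, d4 scale 6 offset (362,155)
d=lambda p:unz(p,(362,155),6)
lo=[back("top",d(p),.038) for p in((42,58),(293,47))];hi=[back("top",d(p),.110) for p in((85,522),(352,497))]
print("low L,R",np.round(lo,4).tolist(),"high L,R",np.round(hi,4).tolist())
print("widths",np.linalg.norm(lo[0]-lo[1]),np.linalg.norm(hi[0]-hi[1]),"len",np.linalg.norm(lo[0]-hi[0]),np.linalg.norm(lo[1]-hi[1]))
s=lambda p:unz(p,(280,215),8)
lo=[back("side",s(p),.038) for p in((668,178),(750,390))];hi=[back("side",s(p),.110) for p in((125,130),(150,395))]
print("side low L,R",np.round(lo,4).tolist(),"high L,R",np.round(hi,4).tolist())
E
python3 tray.py
```

```text
low L,R [[0.6701, -0.0603, 0.038], [0.6803, -0.2047, 0.038]] high L,R [[0.4024, -0.0788, 0.11], [0.4193, -0.2209, 0.11]]
widths 0.1447375792320987 0.1431803530154992 len 0.27782316795998657 0.2712582611626057
side low L,R [[0.6703, -0.0517, 0.038], [0.6816, -0.1959, 0.038]] high L,R [[0.4061, -0.076, 0.11], [0.4111, -0.2452, 0.11]]
```

```bash
cat > tray2.py <<'E'
from h import *
from edge import edge
m=1e-3
L=[("top",(133,-72,38),(133,72,38)),("top",(133,-72,38),(-133,-72,110)),("side",(-133,72,110),(133,72,38)),("side",(133,72,38),(133,-72,38))]
def r(p,full=False,use=(0,1)):
    o=[]
    for i in use:
        n,a,b=L[i]
        _,_,e=edge(n,pose2(p,np.array(a)*m)[0],pose2(p,np.array(b)*m)[0],num=30,half=3,trim=.08)
        o.append((np.median(e),e.std()) if full else 0);
        if not full: o.pop();o+=list(e)
    return np.array(o)
q=least_squares(r,[.543,-.1405,.066],diff_step=2e-3,loss="soft_l1",f_scale=.3);print(q.x.round(4),q.cost,r(q.x,True,(0,1,2,3)).round(2).tolist())
np.save("tray.npy",q.x)
T=cv2.cvtColor(C["top"]["F"],cv2.COLOR_RGB2BGR);S=cv2.cvtColor(C["side"]["F"],cv2.COLOR_RGB2BGR)
t15=np.radians(15);c,s_=np.cos(t15),np.sin(t15)
def loc(x,y,z): # lane coords (mm) relative to stop foot at tray-frame X0,H0
    X0,H0=133-4*c-20.5*s_, 38-20.5*c+4*s_
    return (X0+x*c+z*s_, y, H0-x*s_+z*c)
lines=[((4,-72,20.5),(4,72,20.5)),((-16,-72,20.5),(-16,72,20.5)),((4,72,20),(-265,72,20)),((4,-72,20),(-265,-72,20)),((-265,-72,20),(-265,72,20)),((-265,-72,0),(-265,72,0)),((-16,0,20),(-265,0,20)),((-16,-68,0),(-265,-68,0)),((-16,68,0),(-265,68,0)),((-16,2,0),(-265,2,0)),((-16,-2,0),(-265,-2,0))]
k=6
for n,im,o,sz,sh in(("top",T,(362,155),(65,95),"t"),("side",S,(285,220),(100,65),"s")):
    z=cv2.resize(im[o[1]:o[1]+sz[1],o[0]:o[0]+sz[0]],None,fx=k,fy=k,interpolation=cv2.INTER_CUBIC)
    for a,b in lines:
        uv=proj(n,pose2(q.x,np.array([loc(*a),loc(*b)])*m));uv=((uv-o+.5)*k-.5).round().astype(int)
        cv2.line(z,tuple(map(int,uv[0])),tuple(map(int,uv[1])),(0,200,0),1)
    cv2.imwrite(f"pics/ov_{sh}.png",z)
print(loc(0,0,0))
E
python3 tray2.py
```

```text
[ 0.5435 -0.1411  0.0816] 2.2558489012900287 [[-0.08, 0.24], [0.01, 0.48], [-0.95, 0.67], [-0.14, 0.21]]
(np.float64(123.83050627024207), 0, np.float64(19.233796741484184))
```

```bash
python3 -c "
import cv2,numpy as np
a=cv2.imread('pics/ov_t.png');b=cv2.imread('pics/ov_s.png');b=b[:,:400] if 0 else b
b2=cv2.resize(b,None,fx=.65,fy=.65);h=max(a.shape[0],b2.shape[0]);z=np.zeros((h,a.shape[1]+b2.shape[1],3),np.uint8);z[:a.shape[0],:a.shape[1]]=a;z[:b2.shape[0],a.shape[1]:]=b2;cv2.imwrite('pics/ov.png',z);print(z.shape)"
```

```text
(570, 780, 3)
```

View pics/ov.png

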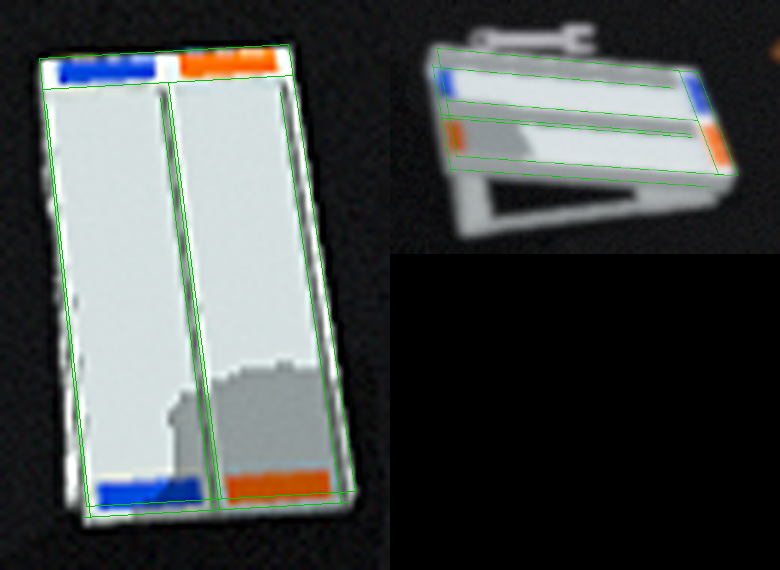

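```bash
cat > plan.py <<'E'
from h import *
ov=np.load("oven2.npy");tr=np.load("tray.npy");m=1e-3
Ro=R.from_euler("z",ov[2]);Rt=R.from_euler("z",tr[2])
RL=Rt*R.from_euler("y",np.radians(15))
def tool(sgn): # tool axes columns: x down, z = sgn*oven y, y = z cross x
    x=np.array([0,0,-1.]);z=np.array([0,sgn,0.]);return R.from_matrix(np.c_[x,np.cross(z,x),z])
Q=tool(1)
qg=Ro*Q; qp=RL*Q
def grip_tcp(col,dy=0.,dz=0.): # TCP at hanging carrier
    cx=82.5 if col=="blue" else -82.5
    return pose2(ov,np.array([cx,-172.5-5-.75+dy,174-19+dz])*m)[0]
def stop(col):
    return pose2(tr,np.array([123.83,35 if col=="blue" else -35,19.23])*m)[0]
def lane_tcp(col,x,z=54,y=0): # carrier mid at lane x,y,z (mm) -> TCP
    return stop(col)+RL.apply(np.array([x,y+23,z+38-19])*m)
E
python3 - <<'E'
from plan import *
from bench import kinematics,monitor
s=monitor.sense();print(R.from_quat(s["ee_rot"]).as_matrix().round(2).tolist())
for sg in(1,-1):
    for c in("orange","blue"):
        q1=(Ro*tool(sg)).as_quat();q2=(RL*tool(sg)).as_quat()
        for n,p,q in(("up",grip_tcp(c)+[0,0,.13],q1),("grip",grip_tcp(c),q1),("l-hi",lane_tcp(c,-140,140),q2),("lay",lane_tcp(c,-130),q2),("seat",lane_tcp(c,-75),q2)):
            j=kinematics.ik(p,q);print(sg,c,n,p.round(4),None if j is None else np.round(j,2))
E
```

```text
[[-0.0, 0.97, 0.25], [0.0, 0.25, -0.97], [-1.0, 0.0, -0.0]]
1 orange up [0.4807 0.2035 0.285 ] [ 0.18  0.27  1.41 -0.    1.46 -1.37]
1 orange grip [0.4807 0.2035 0.155 ] [ 0.18  0.38  1.61 -0.    1.15 -1.37]
1 orange l-hi [ 0.5742 -0.1506  0.209 ] [-0.4   0.63  1.09 -0.12  1.65 -2.05]
1 orange lay [ 0.5616 -0.1516  0.1234] [-0.41  0.67  1.25 -0.12  1.45 -2.03]
1 orange seat [ 0.6145 -0.1473  0.1092] [-0.37  0.8   1.06 -0.11  1.52 -2.01]
1 blue up [0.6456 0.1999 0.285 ] [ 0.13  0.65  0.84 -0.    1.64 -1.42]
1 blue grip [0.6456 0.1999 0.155 ] [ 0.13  0.71  1.08 -0.    1.35 -1.42]
1 blue l-hi [ 0.5684 -0.0809  0.209 ] [-0.3   0.59  1.16 -0.1   1.63 -1.95]
1 blue lay [ 0.5559 -0.0819  0.1234] [-0.31  0.64  1.31 -0.1   1.43 -1.94]
1 blue seat [ 0.6088 -0.0775  0.1092] [-0.28  0.76  1.13 -0.09  1.5  -1.91]
-1 orange up [0.4807 0.2035 0.285 ] [ 0.18  0.27  1.41 -0.    1.46  1.77]
-1 orange grip [0.4807 0.2035 0.155 ] [ 0.18  0.38  1.61 -0.    1.15  1.77]
-1 orange l-hi [ 0.5742 -0.1506  0.209 ] [-0.4   0.63  1.09 -0.12  1.65  1.09]
-1 orange lay [ 0.5616 -0.1516  0.1234] [-0.41  0.67  1.25 -0.12  1.45  1.11]
-1 orange seat [ 0.6145 -0.1473  0.1092] [-0.37  0.8   1.06 -0.11  1.52  1.14]
-1 blue up [0.6456 0.1999 0.285 ] [ 0.13  0.65  0.84 -0.    1.64  1.72]
-1 blue grip [0.6456 0.1999 0.155 ] [ 0.13  0.71  1.08 -0.    1.35  1.72]
-1 blue l-hi [ 0.5684 -0.0809  0.209 ] [-0.3   0.59  1.16 -0.1   1.63  1.19]
-1 blue lay [ 0.5559 -0.0819  0.1234] [-0.31  0.64  1.31 -0.1   1.43  1.21]
-1 blue seat [ 0.6088 -0.0775  0.1092] [-0.28  0.76  1.13 -0.09  1.5   1.23]
```

Candidates: the brown angles at top (360,118) and (228,290) and the yellow one at (153,203) lie on the bench, so they are look-alikes. The aluminium ones on the oven panel, blue at (298,165) and orange at (296,215), are the parts, as crop c3 confirms. The tray overlay fits in both views: the low end with the lip is at image top, blue lane left and orange lane right. I'll take orange first.

```bash
cat > look.py <<'E'
from h import *
from bench import eyes
def snap(tag,crops):
    ims=[]
    for n,x0,y0,x1,y1,k in crops:
        f=eyes.grab_frame(n);np.save(f"pics/{tag}_{n}.npy",f["frame"]);im=f["frame"][y0:y1,x0:x1,::-1]
        ims.append(cv2.resize(im,None,fx=k,fy=k,interpolation=cv2.INTER_CUBIC))
    h=max(i.shape[0] for i in ims);z=np.zeros((h,sum(i.shape[1] for i in ims),3),np.uint8);x=0
    for i in ims: z[:i.shape[0],x:x+i.shape[1]]=i;x+=i.shape[1]
    cv2.imwrite(f"pics/{tag}.png",z);print(z.shape)
E
python3 - <<'E'
from plan import *; from look import snap
from bench import env,monitor
q=qg.as_quat()
env.reach(grip_tcp("orange")+[0,0,.13],q)
s=monitor.sense();print(s["clock"],s["position"],s["contact_force"].round(2))
env.movel(grip_tcp("orange"),velocity=.12,guard=8)
s=monitor.sense();print(s["clock"],s["position"]-grip_tcp("orange"),s["contact_force"].round(2))
snap("a1",[("side",270,110,390,220,3.3),("top",240,130,340,260,4)])
E
```

```text
2.9 [0.48093879 0.20291772 0.28490943] [ 1.15 -0.9  -0.51]
4.1333 [3.42884662e-04 6.71508306e-05 6.54950370e-04] [-0.21  0.65  0.09]
(520, 796, 3)
```

View pics/a1.png

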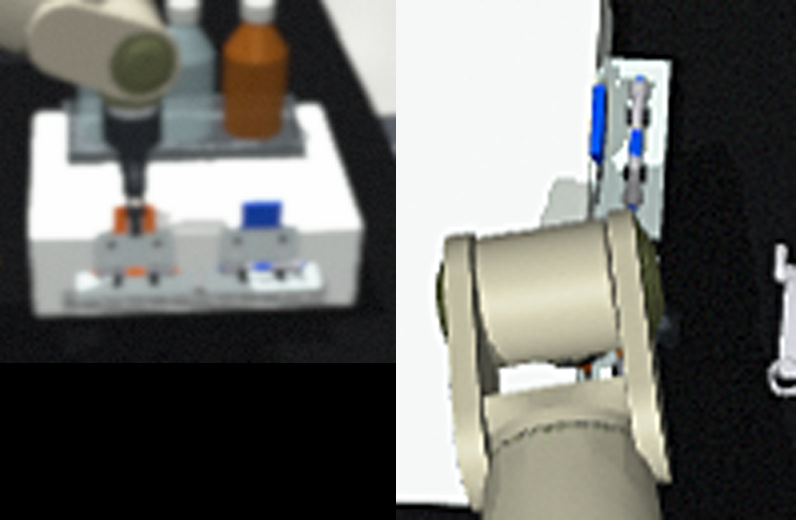

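The side view shows the near finger centred on the orange slab at about crop (135,215), with the fingertip clear of the foot. Closing gently and checking the forces.

Run:
```python
from plan import *; from look import snap
from bench import env,monitor
s0=monitor.sense()
env.close_gripper(20)
s=monitor.sense();print(s["clock"],s["finger_gap"],s["position"]-s0["position"],(s["contact_force"]-s0["contact_force"]).round(2),Ro.inv().apply(s["contact_force"]).round(2),s["ft_torque"].round(2))
```

```text
4.9083 0.11438890838856489 [-2.65255245e-04 -2.11305585e-05 -5.36167078e-04] [-0.17 -0.1   1.51] [0.1  0.02 1.43] [0.1  0.08 0.07]
```

Run:
```python
from plan import *; from look import snap
from bench import env,monitor
env.close_gripper(50)
s0=monitor.sense();p=s0["position"].copy();print(Ro.inv().apply(s0["contact_force"]).round(2))
for dz in(.006,.012,.018):
    h=env.movel(p+[0,0,dz],velocity=.05,guard=15);s=monitor.sense();print(dz,h,s["position"]-p,Ro.inv().apply(s["contact_force"]).round(2))
    if h:break
print(s["clock"],s["finger_gap"])
snap("a2",[("side",270,110,390,220,6)])
```

```text
[-0.51  0.17  1.44]
0.006 False [-6.93630852e-05 -2.41198682e-06  5.96334625e-03] [ 0.55 -0.61 -3.76]
0.012 False [1.38125794e-04 1.90241170e-05 1.22992174e-02] [ 0.5   0.05 -2.92]
0.018 False [1.65356583e-04 2.30872117e-05 1.83719235e-02] [ 0.16  0.43 -4.06]
5.9333 0.10731025542749366
(660, 720, 3)
```

View pics/a2.png

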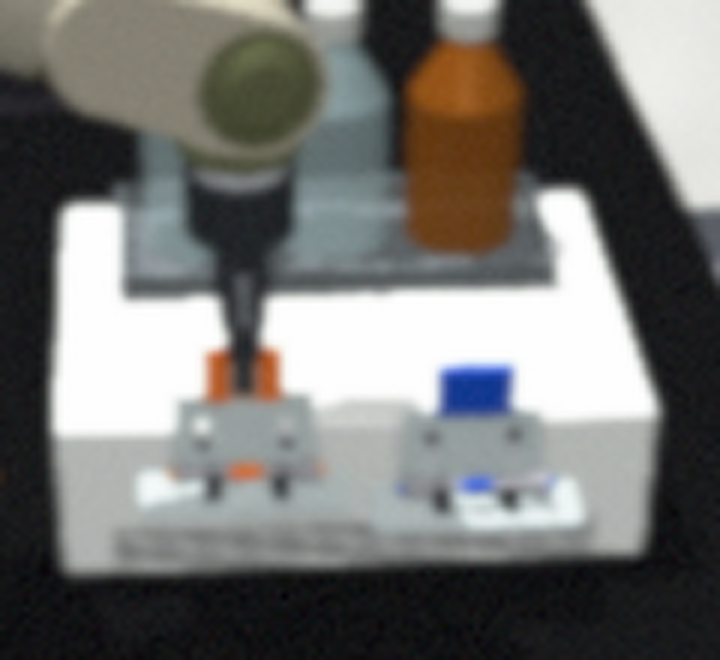

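The orange carrier is up 18 mm, with its slot row now at the screw heads (crop (202,425), (288,443)). Only its weight shows on the tool, so I'm drawing it straight off.

Run:
```python
from plan import *; from look import snap
from bench import env,monitor
p=monitor.sense()["position"].copy();f0=monitor.sense()["contact_force"]
for d in(.008,.022,.05):
    h=env.movel(p+Ro.apply([0,-d,0]),velocity=.05 if d<.03 else .1,guard=10);s=monitor.sense();print(d,h,(s["position"]-p).round(4),Ro.inv().apply(s["contact_force"]-f0).round(2))
    if h:break
print(s["clock"])
if not h:
    env.movel(s["position"]+[0,-.03,.09],velocity=.2)
    env.reach(lane_tcp("orange",-135,150),qp.as_quat())
    s=monitor.sense();print(s["clock"],s["position"]-lane_tcp("orange",-135,150),s["finger_gap"],s["contact_force"].round(2))
    snap("a3",[("side",270,170,390,290,4),("top",355,140,435,260,4)])
```

```text
0.008 False [-0.0002 -0.0084 -0.    ] [-1.41  0.49 -0.74]
0.022 False [-0.0004 -0.0223  0.    ] [ 0.28 -1.66 -1.  ]
0.05 False [-0.001  -0.05    0.0001] [-0.21  0.98 -0.35]
7.1583
8.925 [0.00014531 0.00143202 0.00034994] 0.11088286266016957 [ 0.33  0.36 -2.94]
(480, 800, 3)
```

View pics/a3.png

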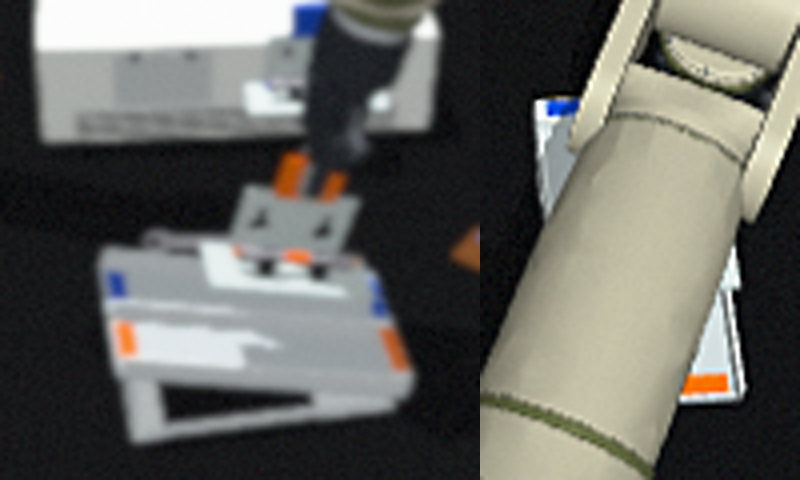

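The orange carrier hangs at the lane's tilt above the tray, foot parallel to the floor in the side view. Lowering square to the floor with a guard, then sliding.

Run:
```python
from plan import *; from look import snap
from bench import env,monitor
def st(t):
    s=monitor.sense();print(t,round(s["clock"],2),"lane mid mm",(RL.inv().apply(s["position"]-stop("orange"))*1e3-[0,23,19]).round(1),"F lane",RL.inv().apply(s["contact_force"]).round(1));return s
env.movel(lane_tcp("orange",-125,66),velocity=.12)
st("above")
h=env.movel(lane_tcp("orange",-125,46),velocity=.03,guard=5)
print(h);st("down")
snap("a4",[("side",270,170,390,290,6)])
```

```text
above 9.88 lane mid mm [-1.248e+02 -1.000e-01  6.700e+01] F lane [ 1.1 -0.3 -2.2]
True
down 10.36 lane mid mm [-124.9    0.3   53.6] F lane [-0.3  0.   3.6]
(720, 720, 3)
```

View pics/a4.png

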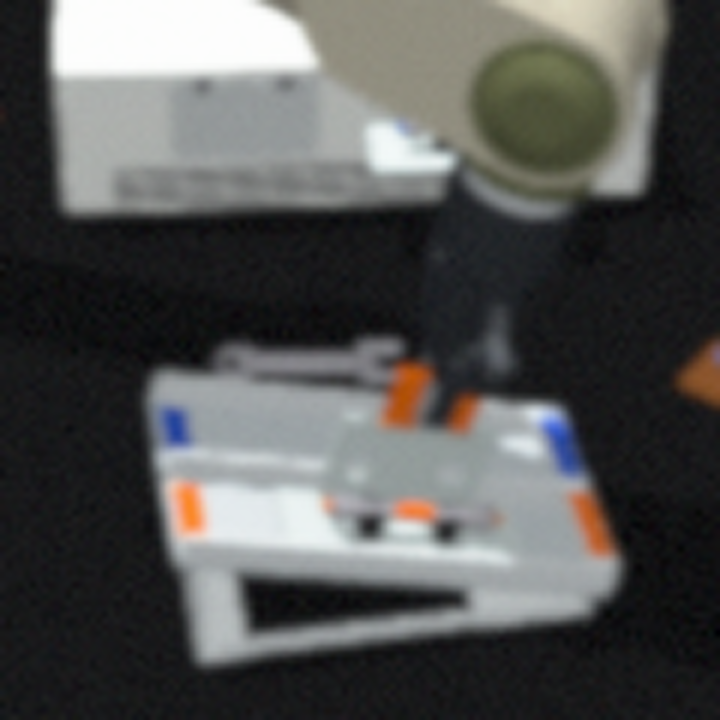

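Floor contact came at 53.6 mm against the expected 54, and the carrier sits in the orange lane. Sliding down to the stop.

```bash
cat > slide.py <<'E'
from plan import *; from look import snap
from bench import env,monitor
def slide(col):
    def st(t):
        s=monitor.sense();L=(RL.inv().apply(s["position"]-stop(col))*1e3-[0,23,19]);print(t,round(s["clock"],2),"lane mid mm",L.round(1),"F lane",RL.inv().apply(s["contact_force"]).round(1));return L
    L=st("start");z=L[2]
    h=env.movel(lane_tcp(col,-85,z),velocity=.06,guard=12);print(h);L=st("slid")
    if h: return
    h=env.movel(lane_tcp(col,-68,z),velocity=.025,guard=9);print(h);L=st("stop")
E
python3 -c "
from slide import *
slide('orange')
snap('a5',[('side',270,170,390,290,6)])"
```

```text
start 10.41 lane mid mm [-124.8    0.3   53.6] F lane [0.1 0.5 5.6]
False
slid 11.22 lane mid mm [-84.5  -0.   53.7] F lane [ 3.8 -1.2  2.9]
True
stop 11.65 lane mid mm [-78.1  -0.1  53.8] F lane [-3.8 -0.3  4.6]
(720, 720, 3)
```

View pics/a5.png

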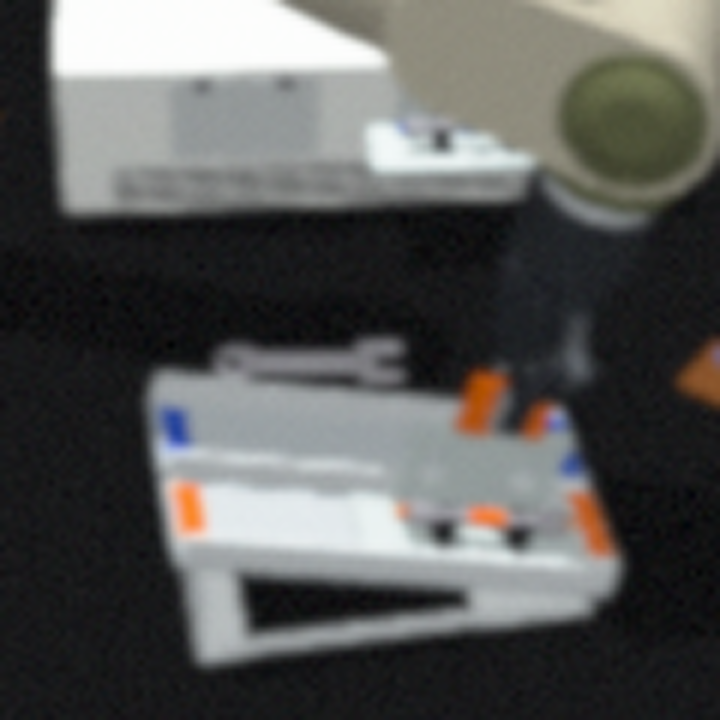

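Run:
```python
from slide import *
col="orange"
def st(t):
    s=monitor.sense();L=(RL.inv().apply(s["position"]-stop(col))*1e3-[0,23,19]);print(t,round(s["clock"],2),L.round(2),"F lane",RL.inv().apply(s["contact_force"]).round(1));return L
L=st("a")
for i in range(2):
    h=env.movel(lane_tcp(col,-68,L[2]),velocity=.03,guard=20);print(h);st("b")
env.hold(.3);st("c")
```

```text
a 11.7 [-78.06  -0.08  53.79] F lane [-3.8  0.8  3.8]
True
b 11.93 [-7.710e+01 -5.000e-02  5.451e+01] F lane [-4.5  0.1  4. ]
True
b 12.16 [-7.600e+01 -2.000e-02  5.529e+01] F lane [-3.9 -0.5  4.4]
c 12.46 [-7.605e+01 -3.000e-02  5.522e+01] F lane [-3.4 -0.4  3.3]
```

Beyond x = -78 the tool moves up as it moves forward at a ratio of 0.75, which means the foot is on the stop and the carrier is pitching about its front edge. I'm backing off that 2 mm so it lies flat, then releasing.

Run:
```python
from slide import *
col="orange"
def st(t):
    s=monitor.sense();L=(RL.inv().apply(s["position"]-stop(col))*1e3-[0,23,19]);print(t,round(s["clock"],2),L.round(2),"F lane",RL.inv().apply(s["contact_force"]).round(1),s["finger_gap"]);return L
env.movel(lane_tcp(col,-78.1,53.6),velocity=.03);st("back")
env.release();L=st("rel")
env.movel(lane_tcp(col,L[0],L[2]+110),velocity=.2);st("up")
env.reach(grip_tcp("blue")+[0,0,.13],qg.as_quat());st("blue up")
snap("a6",[("top",355,140,435,260,4.5),("side",280,190,380,290,4.3)])
```

```text
back 12.71 [-7.771e+01 -3.000e-02  5.393e+01] F lane [ 0.1 -0.4  4.1] 0.11206966533179645
rel 13.43 [-78.11   0.    53.56] F lane [ 0.9  1.1 -0.2] 1.0022451379366886
up 14.12 [-7.816e+01  1.300e-01  1.622e+02] F lane [-0.1  0.5 -0.3] 1.0003626353157555
blue up 15.45 [-62.87 342.24 238.62] F lane [0.4 0.4 0.6] 1.0011729018625628
(540, 790, 3)
```

View pics/a6.png

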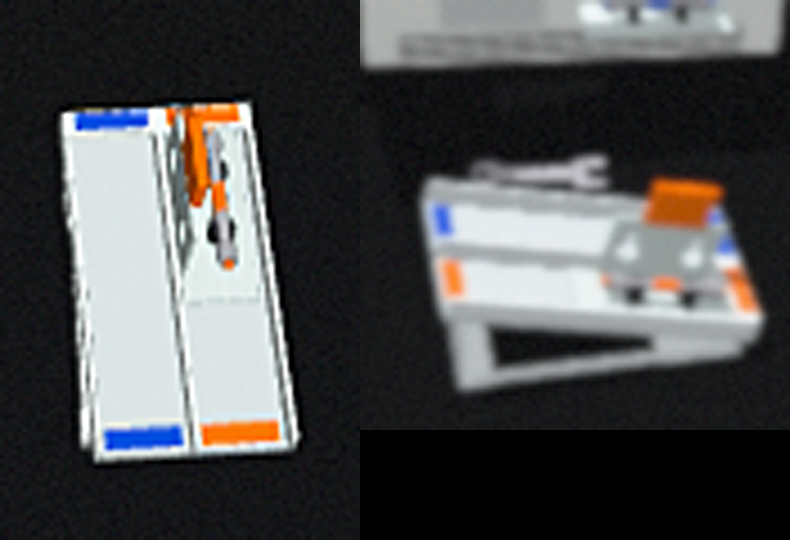

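```bash
cat > chk.py <<'E'
from plan import *
from edge import edge
import sys
def chk(img,col):
    f=lambda x,y,z:stop(col)+RL.apply(np.array([x,y,z])*m)
    px=np.linalg.norm(proj("top",f(-150,0,4))-proj("top",f(-151,0,4)))
    for nm,y in(("all",(-26,20)),("r",(-26,-3)),("l",(-3,20))):
        uv,nn,e=edge("top",f(-150,y[0],4),f(-150,y[1],4),num=20,half=4,img=img,trim=0)
        d=proj("top",f(-140,0,4))[0]-proj("top",f(-150,0,4))[0]
        print(col,nm,"rear-edge lane x",(-150+np.median(e)*np.sign(nn@d)/px).round(2),e.std().round(2))
    uv,nn,e=edge("top",f(-16,-30,20.5),f(-16,30,20.5),num=20,half=3,img=C["top"]["F"]);print("lip edge (init) offset px",np.median(e).round(2),"mm",(np.median(e)*np.sign(nn@d)/px).round(2))
    uv,nn,e=edge("top",f(4,-30,20.5),f(4,30,20.5),num=20,half=3,img=C["top"]["F"]);print("outer edge offset mm",(np.median(e)*np.sign(nn@d)/px).round(2))
if __name__=="__main__": chk(np.load(sys.argv[1]),sys.argv[2])
E
python3 chk.py pics/a6_top.npy orange
python3 -c "
import cv2,numpy as np
im=np.load('pics/a6_top.npy')[155:225,375:425,::-1];cv2.imwrite('pics/a7.png',cv2.resize(im,None,fx=8,fy=8,interpolation=cv2.INTER_NEAREST))"
```

```text
orange all rear-edge lane x -150.38 0.25
orange r rear-edge lane x -150.43 0.14
orange l rear-edge lane x -149.61 0.3
lip edge (init) offset px 0.78 mm 2.77
outer edge offset mm -0.22
```

View pics/a7.png

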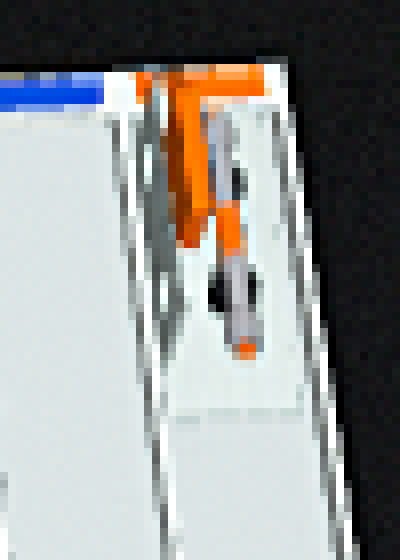

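Orange's rear foot edge measures lane x = -150.4 against -150 for a seated carrier, and it is square, so it is on the stop. Now blue.

Run:
```python
from plan import *; from look import snap
from bench import env,monitor
h=env.movel(grip_tcp("blue"),velocity=.12,guard=8)
s0=monitor.sense();print(h,s0["clock"],s0["position"]-grip_tcp("blue"))
if not h:
    env.close_gripper(20)
    s=monitor.sense();print(s["clock"],s["finger_gap"],Ro.inv().apply(s["contact_force"]).round(2),s["ft_torque"].round(2))
snap("b1",[("side",290,110,410,220,6)])
```

```text
False 16.7833 [3.59990300e-04 3.06650845e-05 9.24065096e-04]
17.4583 0.11669661793006073 [-0.53 -0.43  0.25] [-0.04  0.05  0.05]
(660, 720, 3)
```

View pics/b1.png

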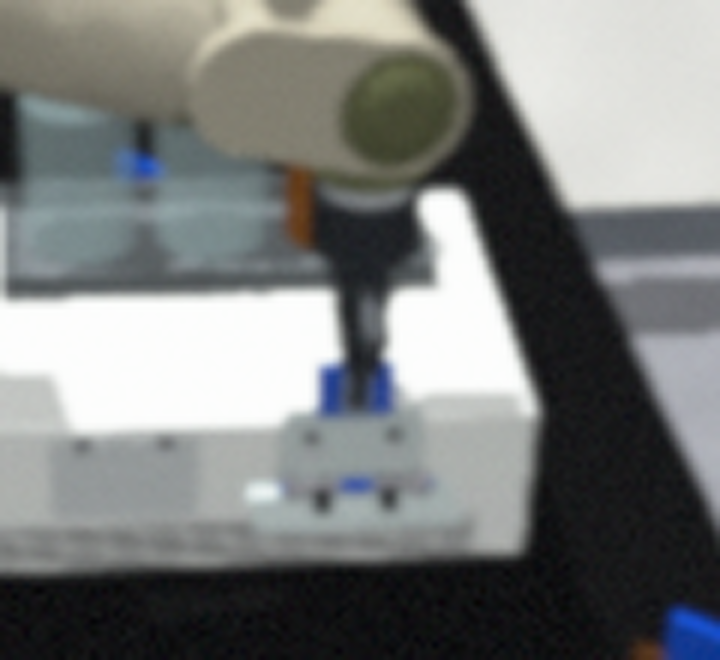

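The fingers have the blue slab at crop (355,390), centred, with a gap of 9.9 mm and almost no side force. Lifting and drawing off, with checks at each stage.

Run:
```python
from plan import *; from look import snap
from bench import env,monitor
env.close_gripper(50)
p=monitor.sense()["position"].copy()
ok=True
for dz in(.006,.012,.018):
    h=env.movel(p+[0,0,dz],velocity=.05,guard=15);s=monitor.sense();print(dz,h,(s["position"]-p).round(4),Ro.inv().apply(s["contact_force"]).round(2))
    if h:ok=False;break
if ok:
    p=s["position"].copy();f0=s["contact_force"]
    for d in(.008,.022,.05):
        h=env.movel(p+Ro.apply([0,-d,0]),velocity=.05 if d<.03 else .1,guard=10);s=monitor.sense();print(d,h,(s["position"]-p).round(4),Ro.inv().apply(s["contact_force"]-f0).round(2))
        if h:ok=False;break
if ok:
    env.movel(s["position"]+[0,-.03,.09],velocity=.2)
    env.reach(lane_tcp("blue",-135,150),qp.as_quat())
    s=monitor.sense();print(s["clock"],s["position"]-lane_tcp("blue",-135,150),s["finger_gap"],s["contact_force"].round(2))
snap("b2",[("side",270,150,390,290,5)])
```

```text
0.006 False [-0.      0.0001  0.0059] [-1.06 -0.4  -3.22]
0.012 False [0.0002 0.     0.0124] [-0.18 -0.31 -3.49]
0.018 False [0.0002 0.     0.0185] [-0.17  0.46 -3.39]
0.008 False [-0.0001 -0.0085 -0.0001] [ 0.62 -0.73 -0.14]
0.022 False [-0.0004 -0.0223  0.0001] [-0.43 -0.19  0.57]
0.05 False [-0.001  -0.0507  0.0001] [ 0.34 -0.59  0.49]
21.2 [ 4.51595541e-04  1.25965721e-03 -2.52908316e-05] 0.10972891729492026 [ 0.8  1.3 -3.3]
(700, 600, 3)
```

View pics/b2.png

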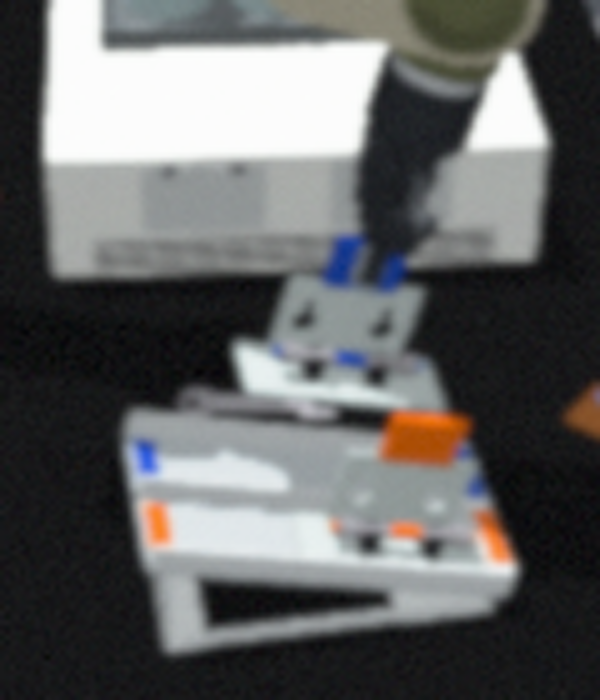

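Run:
```python
from slide import *
col="blue"
def st(t):
    s=monitor.sense();L=(RL.inv().apply(s["position"]-stop(col))*1e3-[0,23,19]);print(t,round(s["clock"],2),L.round(2),"F lane",RL.inv().apply(s["contact_force"]).round(1));return L
h=env.movel(lane_tcp(col,-125,66),velocity=.12,guard=12);print(h);st("above")
if not h:
    h=env.movel(lane_tcp(col,-125,46),velocity=.03,guard=5);print(h);L=st("down")
    if h and abs(L[2]-54)<3:
        z=L[2]
        h=env.movel(lane_tcp(col,-85,z),velocity=.06,guard=12);print(h);st("slid")
        if not h:
            h=env.movel(lane_tcp(col,-70,z),velocity=.025,guard=10);print(h);st("stop");env.hold(.2);st("hold")
snap("b3",[("side",270,170,390,290,6)])
```

```text
False
above 22.11 [-1.2472e+02 -1.0000e-02  6.6960e+01] F lane [ 0.3 -1.  -3.6]
True
down 22.58 [-124.85    0.21   53.66] F lane [-1.5  0.6  4.2]
True
slid 23.21 [-8.674e+01 -3.000e-02  5.367e+01] F lane [3.5 0.9 2.4]
(720, 720, 3)
```

View pics/b3.png

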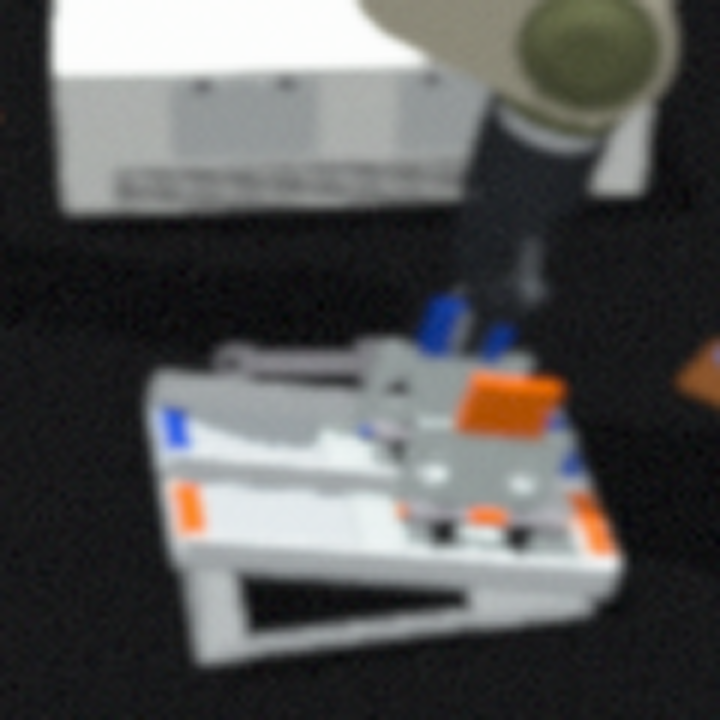

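The guard tripped at -86.7 as the move slowed down, and the residual force has the wrong sign for contact. Continuing slowly.

Run:
```python
from slide import *
col="blue"
def st(t):
    s=monitor.sense();L=(RL.inv().apply(s["position"]-stop(col))*1e3-[0,23,19]);print(t,round(s["clock"],2),L.round(2),"F lane",RL.inv().apply(s["contact_force"]).round(1));return L
z=53.67
for i in range(3):
    h=env.movel(lane_tcp(col,-70,z),velocity=.025,guard=11);L=st(str(h))
    if L[0]>-77:break
env.hold(.2);st("hold")
```

```text
True 23.52 [-8.657e+01  1.000e-02  5.379e+01] F lane [-2.6 -0.6  4.7]
True 23.97 [-77.74   0.    53.92] F lane [-4.9  0.2  4.6]
True 24.18 [-7.741e+01  2.000e-02  5.423e+01] F lane [-3.  -0.8  3.3]
hold 24.38 [-7.746e+01  2.000e-02  5.420e+01] F lane [-3.4 -0.9  3. ]
```

This is the same signature as orange, with the stop at about -77.8 and then the start of a pitch. Backing off slightly, releasing and looking.

```bash
python3 - <<'E'
from slide import *
col="blue"
env.movel(lane_tcp(col,-77.9,53.7),velocity=.03)
env.release()
s=monitor.sense();L=(RL.inv().apply(s["position"]-stop(col))*1e3-[0,23,19]);print(s["clock"],L.round(2),s["finger_gap"])
env.movel(lane_tcp(col,L[0],L[2]+110),velocity=.2)
env.reach(np.array([.40,.2,.30]),qg.as_quat())
print(monitor.sense()["clock"])
snap("b4",[("top",355,140,435,260,4.5),("side",280,190,380,290,4.3)])
E
python3 chk.py pics/b4_top.npy blue;python3 chk.py pics/b4_top.npy orange
python3 -c "
import cv2,numpy as np
im=np.load('pics/b4_top.npy')[150:225,360:425,::-1];cv2.imwrite('pics/b5.png',cv2.resize(im,None,fx=8,fy=8,interpolation=cv2.INTER_NEAREST))"
```

```text
25.3417 [-7.789e+01 -1.000e-02  5.368e+01] 0.9973042323416016
27.4417
(540, 790, 3)
blue all rear-edge lane x -150.39 0.29
blue r rear-edge lane x -150.12 0.13
blue l rear-edge lane x -151.58 0.36
lip edge (init) offset px 0.84 mm 3.0
outer edge offset mm -0.05
orange all rear-edge lane x -150.4 0.26
orange r rear-edge lane x -150.8 0.14
orange l rear-edge lane x -149.75 0.32
lip edge (init) offset px 0.78 mm 2.77
outer edge offset mm -0.22
```

View pics/b4.png

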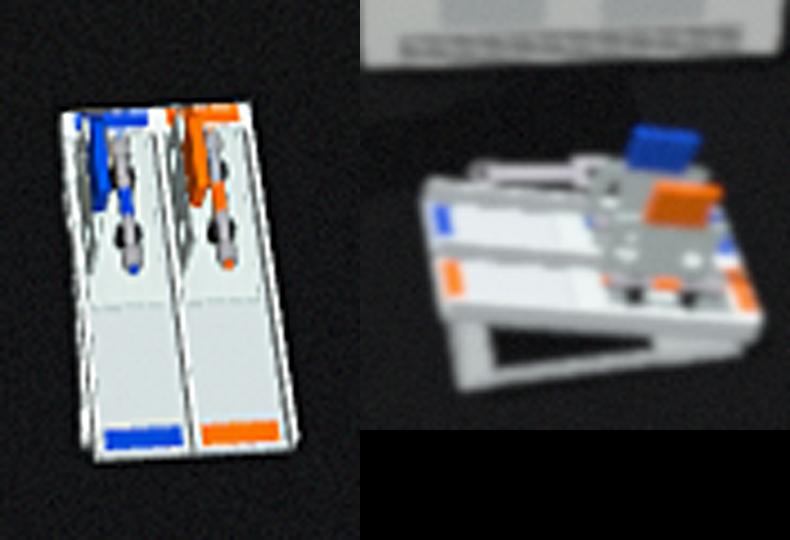

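View pics/b5.png

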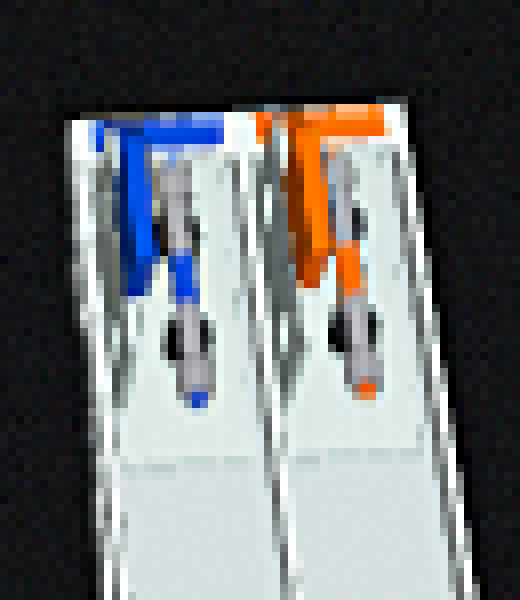

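Run:
```python
from plan import *
k=10
def box(x0,x1,y0,y1,z0,z1):
    v=np.array([(x,y,z) for x in(x0,x1) for y in(y0,y1) for z in(z0,z1)]);e=[(a,b) for a in range(8) for b in range(a+1,8) if bin(a^b).count("1")==1];return v,e
outs=[]
for n,o,sz in(("top",(365,158),(38,56)),("side",(335,212),(38,56))):
    im=np.load(f"pics/b4_{n}.npy")[o[1]:o[1]+sz[1],o[0]:o[0]+sz[0],::-1]
    z=cv2.resize(im,None,fx=k,fy=k,interpolation=cv2.INTER_CUBIC)
    for col,cc in(("blue",(0,255,255)),("orange",(0,255,0))):
        for b in(box(-75-28,-75+28,18,28,66,108),box(-150,0,-28,28,0,4)):
            v,e=b;uv=proj(n,stop(col)+RL.apply(v*m));uv=((uv-o+.5)*k-.5).round().astype(int)
            for a,c in e: cv2.line(z,tuple(map(int,uv[a])),tuple(map(int,uv[c])),cc,1)
    outs.append(z)
cv2.imwrite("pics/b6.png",np.hstack(outs))
```

```text
(no output)
```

View pics/b6.png

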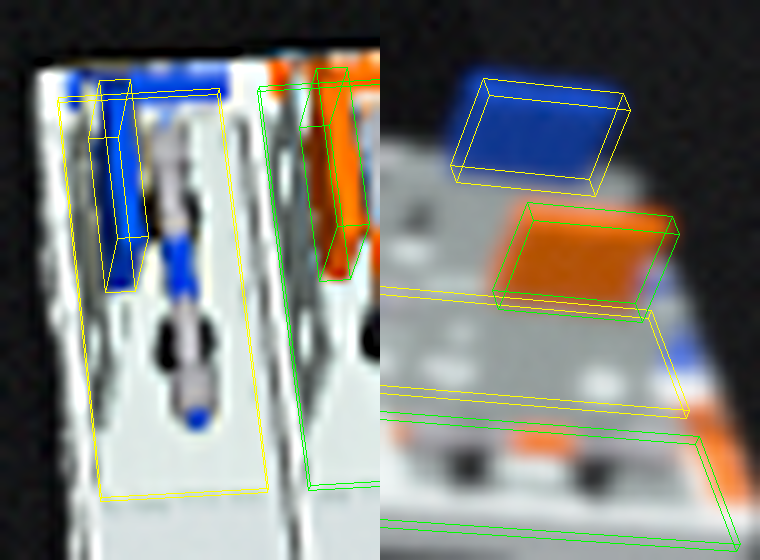

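Run:
```python
from h import *
from bench import job,monitor,env
a=C["top"]["F"].astype(int);b=np.load("pics/b4_top.npy").astype(int)
for n,(x0,y0,x1,y1) in dict(wrench=(325,185,352,232),bottle=(460,210,490,236),rack=(462,162,492,198),lookalike=(338,96,382,142)).items():
    d=np.abs(a-b)[y0:y1,x0:x1].max(2);print(n,"changed px",(d>60).sum(),"of",d.size)
s=monitor.sense();print(s["clock"],s["contact_force"].round(1),s["position"].round(3))
job.hand_in()
```

```text
wrench changed px 4 of 1269
bottle changed px 0 of 780
rack changed px 0 of 1080
lookalike changed px 0 of 2024
27.5417 [ 0.1  1.  -0.6] [0.401 0.2   0.3  ]
the job is handed in; nothing more can be done
```

I took both carriers down and stowed each one in the lane of its own colour against the back stop. I handed the job in at 27.5 s; no verdict is reported.

**Taking down:** I lifted each carrier 18 mm and drew it straight off the panel. The tool felt little beyond the carrier's weight, and side forces stayed under about 2 N.

**Stowing:** I tilted each carrier to the lane's 15°, lowered it until it touched the floor, and slid it down until it met the stop. Floor contact came at 53.6 mm (orange) and 53.7 mm (blue), against 54 mm expected. I pushed orange slightly too far after it reached the stop and it began to pitch by about 0.02 rad; blue barely moved. I backed both off and then released them.

**Last checks:**
- **Position:** in the top view the rear edge of both feet measures about -150.4 mm from the stop, where -150 means fully seated. Both carriers stand square in their lanes.
- **Other objects:** the wrench, bottle and vial rack show no change in the top view, and the gripper was clear of everything.

**Disagreement:** the tool position and the side view both put the carriers about 3 mm farther up the slope than the top view. The lip edge also measured about 3 mm off my tray model. I put this down to calibration, because the carriers pitched about their front edge when pushed, so the feet were on the stop. Even the worst reading, about -78 mm, is within the -80 mm limit.

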